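# Load a cell into a bench charger

### The arm

A 7-joint arm with a two-finger parallel gripper is mounted at the origin on a cart in front of the work surface, level with it; the furniture and walls round the work are solid. World frame = base frame: x ahead of the robot, y to its left, z up, the work surface at z = 0. Lengths are in m, angles in degrees, forces in N, time in s.
With the tool pointing down it reaches from about 0.35 to 0.775 m from the base axis. Payload 3.1 kg.
Tool frame: the origin (TCP) lies midway between the tips of the shut fingers; the grasp point (between the pads) lies 19 mm behind it; z points along the fingers, y is the line along which they close (so a half turn about z gives the same grasp; the last joint's range is limited). The gripper opens to 85 mm and grips with 20 to 120 N. Pads are 22 mm wide; open, the fingers measure 114 mm over their backs; the gripper's body (76 mm by 85 mm) begins 54 mm behind the grasp point. The pads swing forward as they close: fully open they stand 13 mm farther back than shut.
Start: joints at [-70.113, 17.813, 0.802, 86.603, -0.252, 75.585, -1.558], TCP at [0.208, 0.509, 0.231] pointing down, gripper open.
Joint ranges: [-154.91, 154.91], [-16.99, 109.72], [-72.82, 74.43], [7.12, 147.25], [-82.49, 262.49], [11.32, 116.49], [-174.64, 174.64]. Speed limits (degrees/s): [159.86, 159.86, 180, 180, 180, 180, 180].

### API

Orientations are given as [roll, pitch, yaw] about the fixed x, y, z axes, in that order (R = Rz(yaw) Ry(pitch) Rx(roll)).
In Python, from station import robot gives the robot as it stands. Calls block until the motion is done:
- robot.move_to(position, orientation): joint-space move of the TCP to a pose.
- robot.line_to(position, orientation=None, velocity=0.15, f_stop=None): straight line of the TCP; orientation=None keeps the orientation; velocity is the mean speed in m/s. With f_stop (N) it stops when the force on the tool has changed by that much, and returns True; else False.
- robot.move_j(angles): joint-space move.
- robot.gripper_to(opening, force=None): opening from 0.0 (shut) to 1.0 (fully open); force is the grip in N (None keeps the last); returns when the fingers have stopped.
- robot.pause(seconds).
- robot.inverse_kinematics(position, orientation): joint angles nearest the present ones, or None.
- robot.sense(): the state.
- robot.grab_frame(name): name is "side" or "top" or "wrist"; returns (picture, depth): 420x560x3 uint8, red, green, blue; 420x560 float32, m along the optical axis (not along the pixel's ray), 0 where there is no reading.
- robot.calibration(name): a dict with "mtx" (3x3 intrinsics, pixels), "k1" (the pictures are not rectified: a ray, as slopes to the right and down, at radius r is drawn at 1 + k1 r^2 times it, then the intrinsics apply), "extrinsics" (4x4, takes a point from world to camera coordinates); the wrist camera has in their place "T_tool_cam" (4x4, takes a point from camera to tool coordinates, whose origin is the TCP and whose axes are the flange's). Camera axes: x right, y up, looking along -z (the intrinsics and any distortion apply to the point x, -y, -z); pixel columns grow to the right and rows downward; lengths in m; the calibration is good to about 2 mm. A picture is of the moment at which its call begins: read the wrist's pose just before it. calibration takes no time and is no camera call.
A pose or a line that the arm cannot do raises robot.PlanningError and nothing moves.
- robot.close_job(): hands the job in; it is judged then, once.
Trained networks look in the newest picture that a camera, given by its name, has taken for a name from the list of things; names that differ only in an ending like _2 or _b are one class to them, and where a whole thing is asked for, a point or a joint stands for the part that bears it (a point fixed in the world has none). Each returns a list of dicts, best first, with "p" (0 to 1); they miss things now and then, are a little off and sometimes report something else, mostly with a low value. They report only what shows in the picture. A call takes as long as a camera call.
- robot.look_for(query, camera): "point" ([column, row] in pixels, amid what is visible of it).
- robot.tip_of(query, camera): "point" ([column, row] in pixels: a listed point, or the origin of a listed thing).
The state is a dict: "time_s": time; "joint_positions": joint angles; "dq": joint speeds; "joint_torque": joint torques, N m; "tool_pos": TCP position; "eef_rot": TCP orientation; "contact_force": force on the tool from outside, world axes, zero at the start; "torque": the same for the moment, N m; "finger_gap": opening from 0.0 (shut) to 1.0 (fully open); "gripper_force": force on a finger pad.
Only numpy, scipy, OpenCV 4.12 (cv2) and the standard library are available. Lean on these libraries where they do the work, as an engineer would, in place of code of your own. Each camera call takes 0.05 s, during which the arm holds its last target. There are 200 camera calls.

### The job

Take the big round cell from its stand and load it into the bench charger: flat end in under the hood against the coil spring, then button end down in front of the brass contact wall. Press it down past the two side clips until it lies level and fully home in the cradle, and let go. Work gently without ramming the cell into the charger, do not drop it, and leave the other things in the drawer where they are.

Things in the scene. Friction and masses are not known exactly. Their poses are not given: they have to be found in the camera images.
- cell: Round battery cell with a white sleeve and steel ends, 33 mm in diameter, 91 mm long, about 0.22 kg. Origin in the middle of its axis. Its y axis is the cell's axis and points to the button end; z points up as it lies at the start. It starts lying level on the stand, axis 113.5 mm above the table.
- button_end (a point): Tip of the cell's small steel button (11 mm across, 2 mm proud of the can), 45.5 mm from the cell's origin along its +y.
- flat_end (a point): Centre of the cell's flat end, 45.5 mm from the cell's origin along its -y.
- charger: Fixed grey charger box, 66 x 138 mm (y -78 to +60 mm), black deck 94 mm high. Origin on the table under the middle of the cradle; z up, y along the cradle from spring to brass wall. Saddles at y -26 and +18 mm carry the cell's underside at z 100 mm; only these (lips to z 107 mm) stand between hood and clips, where fingers can straddle the cell. Hood, spring, wall and clips share one tray.
- cradle (a point): Fixed point of the charger, on the cradle axis 116.5 mm above the table: where the seated cell's origin lies if the tray stands in its middle. The tray (hood, spring, wall and clips together) is stiff and stands each time somewhere within 5 mm of its middle along the charger's y. This is not measured: feel for the spring's stop, or look. All y values told are for the middle.
- spring_rest (a point): Middle of the face of the free spring contact, for the tray's middle (charger y -36.5 mm, z 116.5 mm; the point itself does not follow the tray). The contact is a steel button 17 mm across on a coil spring: it can be pushed 11.5 mm towards -y to a hard stop, 0.6 N per mm; the seated cell holds it back 9 mm.
- hood_edge (a point): Middle of the front lower edge of the grey hood over the spring, for the tray's middle (charger y -38 mm, z 143 mm). Roof from here to y -74 mm, top at z 147 mm; side walls 40 mm apart inside, 50 outside. A level cell cannot go in between hood and wall: it must enter with its button end tilted up 15 to 20 degrees.
- wall_top (a point): Middle of the top edge of the brass face of the contact wall, for the tray's middle (charger y +45.5 mm, z 122 mm); the wall is 40 mm wide and 8 mm thick. The cell's button end must pass down in front of it, with the spring pushed back nearly to its stop; the spring then presses the button against the brass.
- clips (a point): Midway between two smooth steel clip noses, 28 mm apart, one on each side of the cell, for the tray's middle (charger y +25 to +41 mm, z 126 mm). Each gives outward against a spring, 2 N per mm, up to 6 mm. The cell must be pressed down past them with about 10 N; they then hold it down.
- stand: Aluminium stand fixed in the drawer, 46 x 100 mm, top 92 mm high, with two wooden V saddles at y = +-30 mm (12 mm above its top) that carry the cell along the stand's y axis at the start. Origin on the table under its middle.
- saucer_stack: Bystander: stack of small white saucers, 95 mm across, with two flat tins on it (57 mm high in all), on the right in the drawer.
- wax_tin: Bystander: round tin with a red lid, 64 mm across, 54 mm high, at the right end of the drawer.
- spool_red: Bystander: thread spool, 42 mm across, 45 mm high, standing between the charger and the stand.
- wax_block: Bystander: yellow wax block, 38 x 55 x 22 mm, between the charger and the stand.

How it is judged (in metres and radians):
On the way:
1. the cell's flat end is in under the hood while its button end is still raised (y of flat_end in the frame of charger between -0.06 and -0.035 m and z of flat_end in the frame of charger below 0.13 m and x of flat_end in the frame of charger between -0.01 and 0.01 m and angle between cell's own y axis and vertical below 1.49 rad).
At the end, for the whole second after the job is handed in: The cell lies at rest and level in the charger's cradle, flat end at the spring and button end at the brass wall: its middle within 4 mm of the cradle point sideways and 8 mm lengthways (the tray's place is free within 5 mm), each end's centre less than 2.5 mm above the cradle axis (x of cell in the frame of charger between -0.004 and 0.004 m and y of cell in the frame of charger between -0.008 and 0.008 m and y of button_end in the frame of charger above 0.036 m and z of each of button_end, flat_end in the frame of charger below 0.119 m and linear speed of cell below 0.01 m/s); the robot touches nothing.
It fails at once if the cell is dropped into the drawer (height (world z) of cell below 0.07 m).
It fails at once if the cell is rammed into the charger: its contact forces there (clips, spring, wall and saddles added up) pass 120 N (contact force between cell and charger above 120 N).
It fails at once if the saucer stack, the wax tin, the spool or the wax block is shifted more than 3 cm (distance of any of saucer_stack, wax_tin, spool_red, wax_block from where it was at the start of the episode above 0.03 m).
It also fails if it takes over 48 s, if anything falls off the work surface, if the arm or the gripper's body presses on something with over 40 N, if the wrist force passes 120 N, or if a joint passes its speed limit or range.

## Working session

There is one attempt and no reset: what is moved stays moved. The work goes in short steps, each a Python script; the robot and the scene stay as the last script left them, time stands still between calls to the robot, and variables do not carry over. Pictures are saved under pics/ and viewed, at most 10 in all, crops included, and the job is handed in when it is done.

```bash
ls; mkdir -p pics; cat > h.py <<'E'
import numpy as np, cv2
from station import robot
from scipy.spatial.transform import Rotation as R
def snap(cam):
    s=robot.sense(); img,d=robot.grab_frame(cam); return s,img,d
def Twc(cam,s=None):
    c=robot.calibration(cam)
    if cam!='wrist': return np.linalg.inv(np.array(c['extrinsics']))
    T=np.eye(4); T[:3,:3]=R.from_euler('xyz',s['eef_rot'],degrees=True).as_matrix(); T[:3,3]=s['tool_pos']
    return T@np.array(c['T_tool_cam'])
def ray(cam,p,s=None):
    c=robot.calibration(cam); M=np.array(c['mtx']); k=c['k1']
    u=cv2.undistortPoints(np.array([[p]],float),M,np.array([k,0,0,0,0]))[0,0]
    T=Twc(cam,s); return T[:3,3], T[:3,:3]@np.array([u[0],-u[1],-1.0])
def at_z(cam,p,z,s=None):
    o,d=ray(cam,p,s); return o+d*(z-o[2])/d[2]
def at_depth(cam,p,depth,s=None):
    o,d=ray(cam,p,s); x,y=int(round(p[0])),int(round(p[1])); w=depth[max(0,y-2):y+3,max(0,x-2):x+3]; w=w[w>0]
    return o+d*np.median(w) if len(w) else None
def save(n,img): cv2.imwrite('pics/'+n+'.png',img[:,:,::-1])
E
python3 - <<'E'
from h import *
np.set_printoptions(precision=4,suppress=True)
Z=dict(cell=.1135,button_end=.1135,flat_end=.1135,charger=0,cradle=.1165,spring_rest=.1165,hood_edge=.143,wall_top=.122,clips=.126,stand=0)
ims=[]
print(robot.sense())
for cam in ['top','side']:
    s,img,d=snap(cam); save(cam,img); np.save('pics/%s_d.npy'%cam,d)
    for q in Z:
        for r in robot.tip_of(q,cam)[:2]:
            print(cam,q,r['p'],np.array(r['point']),'z:',at_z(cam,r['point'],Z[q]),'d:',at_depth(cam,r['point'],d))
E
```

```text
pics
station.py
{'time_s': 0.0, 'joint_positions': array([-70.1123,  17.8605,   0.8019,  86.6917,  -0.2534,  75.5829,
        -1.5573]), 'dq': array([ 0.0934,  0.0209, -0.0621, -0.0511, -0.0741, -0.0823, -0.0721]), 'joint_torque': array([ -0.0002, -37.991 ,   0.1458, -23.0591,   0.0121,   0.0138,
         0.    ]), 'tool_pos': array([0.2082, 0.5083, 0.2302]), 'eef_rot': array([-179.8667,    0.0043,  157.7281]), 'contact_force': array([-0.5085, -0.0123, -0.2458]), 'torque': array([-0.0291,  0.0165,  0.0489]), 'gripper_force': 0.0, 'finger_gap': 1.0001586235444162}
top cell 0.65 [297.1 206.8] z: [0.4558 0.031  0.1135] d: [0.4544 0.0321 0.1301]
top button_end 0.71 [248.1 195.9] z: [0.4806 0.1453 0.1135] d: [0.4909 0.1503 0.021 ]
top button_end 0.6 [284.9 211.6] z: [0.4444 0.0594 0.1135] d: [0.4434 0.0599 0.1274]
top flat_end 0.62 [316.2 192.6] z: [ 0.4894 -0.0138  0.1135] d: [ 0.4875 -0.012   0.1295]
top charger 0.67 [171.2 207.9] z: [0.4607 0.3506 0.    ] d: [0.4526 0.3262 0.1011]
top cradle 0.66 [160.8 201.4] z: [0.4663 0.3469 0.1165] d: [0.4683 0.3525 0.0954]
top spring_rest 0.85 [17
[... 991 characters left out ...]
7 0.0746]
side cradle 0.68 [224.3 149.9] z: [0.4738 0.3504 0.1165] d: [0.4814 0.3652 0.1039]
side spring_rest 0.7 [290.4 251.2] z: [ 0.405  -0.0377  0.1165] d: [ 0.4642  0.0341 -0.0005]
side spring_rest 0.65 [227.4 157.4] z: [0.4635 0.3172 0.1165] d: [0.4455 0.2828 0.1469]
side hood_edge 0.75 [227.3 148.7] z: [0.4669 0.319  0.143 ] d: [0.4925 0.3677 0.1016]
side hood_edge 0.21 [223.1 180.5] z: [0.3925 0.2164 0.143 ] d: [0.4242 0.2803 0.0805]
side wall_top 0.85 [216.8 142.1] z: [0.4719 0.3868 0.122 ] d: [0.4748 0.3926 0.1173]
side clips 0.96 [213.  138.8] z: [0.4687 0.4014 0.126 ] d: [0.501  0.469  0.0728]
side stand 0.25 [363.2 344.1] z: [ 0.4361 -0.2545  0.    ] d: [ 0.3626 -0.2943  0.156 ]
```

View pics/top.png

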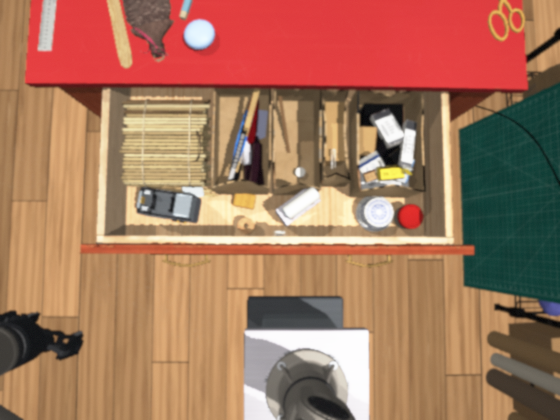

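View pics/side.png

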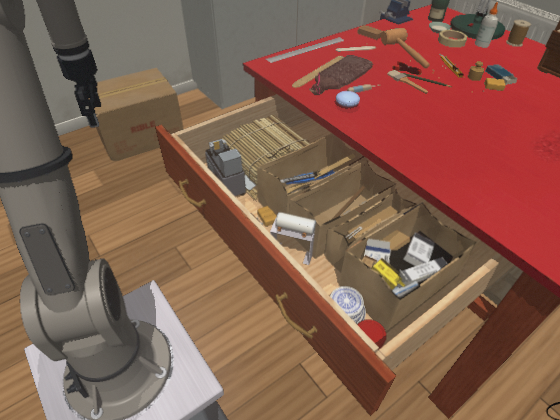

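The top view shows the charger at (168,205), with the hood to the right and the wall to the left. The cell is at (297,205), lying obliquely, with the spool and wax at (245,200–225) between them. Next I take wrist close-ups.

```bash
python3 - <<'E'
from h import *
np.set_printoptions(precision=4,suppress=True)
print(robot.calibration('wrist')['T_tool_cam'])
Z=dict(cell=.1135,button_end=.1135,flat_end=.1135,cradle=.1165,spring_rest=.1165,hood_edge=.143,wall_top=.122,clips=.126)
for name,p,yaw,qs in [('wch',[.44,.35,.37],97,['cradle','spring_rest','hood_edge','wall_top','clips']),('wst',[.45,.03,.37],122,['cell','button_end','flat_end'])]:
    robot.move_to(p,[180,0,yaw])
    s,img,d=snap('wrist'); save(name,img); np.savez('pics/%s.npz'%name,d=d,pos=s['tool_pos'],rot=s['eef_rot'],img=img)
    for q in qs:
        for r in robot.tip_of(q,'wrist')[:2]:
            print(name,q,r['p'],np.array(r['point']),'z:',at_z('wrist',r['point'],Z[q],s),'d:',at_depth('wrist',r['point'],d,s))
print(robot.sense()['time_s'])
E
```

```text
[[-0.0004  0.9511  0.309   0.0786]
 [ 1.      0.0006 -0.0006  0.0004]
 [-0.0007  0.309  -0.9511 -0.1422]
 [ 0.      0.      0.      1.    ]]
wch cradle 0.62 [304.9 174.4] z: [0.4684 0.3569 0.1165] d: [0.4704 0.353  0.0956]
wch spring_rest 0.72 [298.9 207.1] z: [0.467  0.3129 0.1165] d: [0.4691 0.3066 0.0952]
wch hood_edge 0.97 [294.6 207.7] z: [0.4594 0.3194 0.143 ] d: [0.4615 0.3115 0.1168]
wch hood_edge 0.49 [313.1 143.7] z: [0.4698 0.3983 0.143 ] d: [0.4722 0.3965 0.1214]
wch wall_top 0.88 [313.4 142.5] z: [0.4722 0.398  0.122 ] d: [0.4723 0.3979 0.1213]
wch clips 0.88 [313.6 150.9] z: [0.4736 0.3885 0.126 ] d: [0.4772 0.3851 0.0949]
wch clips 0.54 [296.  209.4] z: [0.4629 0.3122 0.126 ] d: [0.4634 0.3104 0.1201]
wst cell 0.79 [287.  184.1] z: [0.4643 0.0256 0.1135] d: [0.4621 0.0285 0.129 ]
wst button_end 0.86 [284.8 147.1] z: [0.4366 0.064  0.1135] d: [0.4382 0.0621 0.0915]
wst flat_end 0.8 [288.9 216.4] z: [ 0.4902 -0.0103  0.1135] d: [ 0.487  -0.0061  0.1291]
4.0083
```

```bash
python3 - <<'E'
import cv2
a=cv2.imread('pics/wch.png')[80:300,180:440]; b=cv2.imread('pics/wst.png')[80:300,180:440]
cv2.imwrite('pics/c1.png',cv2.resize(a,(780,600)[:2] if 0 else (700,592),interpolation=cv2.INTER_CUBIC))
cv2.imwrite('pics/c2.png',cv2.resize(b,(700,592),interpolation=cv2.INTER_CUBIC))
E
```

```text
(no output)
```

View pics/c1.png

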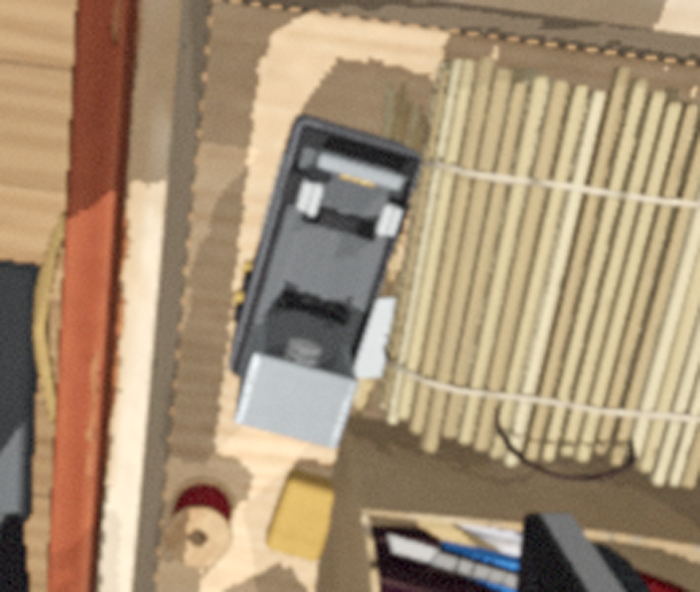

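View pics/c2.png

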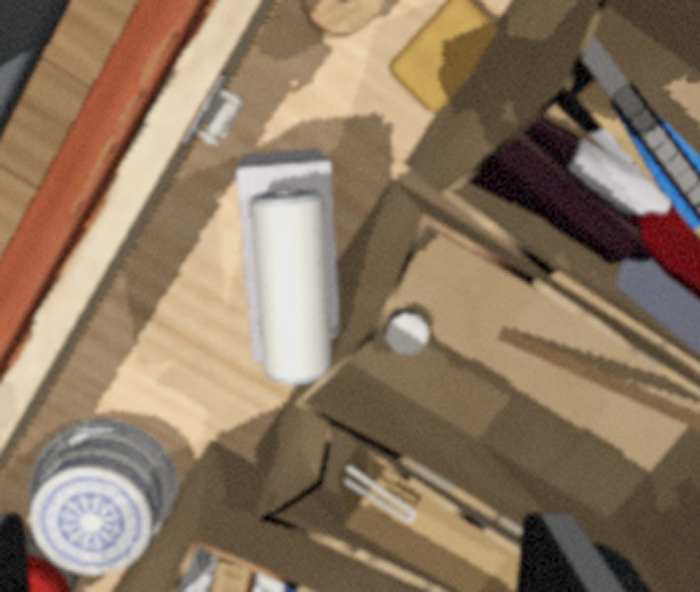

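The close-ups confirm the frame: hood at the bottom, brass wall at the top, charger y at yaw of about 81°. The cell's button end is at the upper end in c2, at about (288,190). Next I refine the poses from the depth clouds.

```bash
cat > cloud.py <<'E'
from h import *
def cloud(name):
    f=np.load('pics/%s.npz'%name); s=dict(tool_pos=f['pos'],eef_rot=f['rot']); d=f['d']
    c=robot.calibration('wrist'); v,u=np.nonzero(d>0)
    n=cv2.undistortPoints(np.stack([u,v],1).astype(float)[:,None],np.array(c['mtx']),np.array([c['k1'],0,0,0,0]))[:,0]
    z=d[v,u]; P=np.stack([n[:,0]*z,-n[:,1]*z,-z],1); T=Twc('wrist',s)
    return P@T[:3,:3].T+T[:3,3], f['img'][v,u]
E
python3 - <<'E'
from cloud import *
np.set_printoptions(precision=4,suppress=True)
P,C=cloud('wch')
m=(abs(P[:,0]-.465)<.09)&(abs(P[:,1]-.35)<.1)
Q=P[m]; h,e=np.histogram(Q[:,2],bins=np.arange(.06,.16,.004)); print(np.c_[e[:-1],h].T)
dk=Q[(Q[:,2]>.088)&(Q[:,2]<.1)]
# restrict to big connected blob
def blob(Q,res=.0015):
    ij=((Q[:,:2]-[.3,.2])/res).astype(int); g=np.zeros((220,220),np.uint8); g[ij[:,0],ij[:,1]]=1
    g=cv2.morphologyEx(g,cv2.MORPH_CLOSE,np.ones((3,3))); n,l,st,_=cv2.connectedComponentsWithStats(g)
    k=1+np.argmax(st[1:,4]); return Q[l[ij[:,0],ij[:,1]]==k]
b=blob(dk); r=cv2.minAreaRect(b[:,:2].astype(np.float32)); print('deck',r)
# hood top, wall
for lo,hi in [(.14,.152),(.117,.13)]:
    q=Q[(Q[:,2]>lo)&(Q[:,2]<hi)]; bb=blob(q); print(lo,len(q),np.median(bb,0),cv2.minAreaRect(bb[:,:2].astype(np.float32)))
np.save('pics/Q.npy',Q)
P,C=cloud('wst')
m=(abs(P[:,0]-.464)<.05)&(abs(P[:,1]-.026)<.06)&(P[:,2]>.108)&(P[:,2]<.14)
q=P[m]; print('cell',len(q),q[:,2].max(),cv2.minAreaRect(q[:,:2].astype(np.float32)))
c=q[:,:2].mean(0); w,V=np.linalg.eigh(np.cov(q[:,:2].T)); a=V[:,1]; a*=np.sign(a[1]); t=(q[:,:2]-c)@a; l=(q[:,:2]-c)@np.array([a[1],-a[0]])
print(c,np.degrees(np.arctan2(a[1],a[0])),np.percentile(t,[0,1,99,100]),np.percentile(l,[0,1,99,100]))
E
```

```text
[[   0.06     0.064    0.068    0.072    0.076    0.08     0.084    0.088
     0.092    0.096    0.1      0.104    0.108    0.112    0.116    0.12
     0.124    0.128    0.132    0.136    0.14     0.144    0.148    0.152]
 [ 362.     164.     507.     270.     759.     680.    1123.    1394.
  3048.     418.     296.     145.      93.      94.     117.     288.
   186.     109.      76.    1707.     175.    1070.      12.       0.   ]]
deck ((0.464946985244751, 0.3441062569618225), (0.13374151289463043, 0.06263639777898788), 81.25457000732422)
0.14 1257 [0.4568 0.2931 0.1463] ((0.45700162649154663, 0.29222825169563293), (0.036409925669431686, 0.049739010632038116), 81.29134368896484)
0.117 644 [0.3884 0.3584 0.1244] ((0.3883075416088104, 0.3499594032764435), (0.001769444439560175, 0.199117511510849), 0.5267140865325928)
cell 2259 0.13188739008410344 ((0.4718420207500458, 0.03056502714753151), (0.084406778216362, 0.10860451310873032), 1.9653823375701904)
[0.4733 0.028 ] 127.83898845370776 [-0.0645 -0.0592  0.0459  0.0478] [-0.0245 -0.0232  0.0554  0.0661]
```

```bash
python3 - <<'E'
from cloud import *
np.set_printoptions(precision=4,suppress=True,linewidth=150)
a=np.array([np.cos(np.radians(81.27)),np.sin(np.radians(81.27))]); n=np.array([a[1],-a[0]]); o=np.array([.4663,.3530])
P,C=cloud('wch'); y=(P[:,:2]-o)@a; x=(P[:,:2]-o)@n; z=P[:,2]
# profile along y : max z, in center strip & outer strips
for y0 in np.arange(-.086,.07,.004):
    k=(y>=y0)&(y<y0+.004)
    f=lambda kk:(np.percentile(z[k&kk],[10,90]) if (k&kk).sum()>3 else [0,0])
    print('%.3f'%y0,f(abs(x)<.008),f((x>-.031)&(x<-.026)),f((x<.031)&(x>.026)))
for lo,hi,zl in [(-.074,-.045,.14),(.0,.02,.085)]:
    k=(y>lo)&(y<hi)&(z>zl)&(z<.15)&(abs(x)<.04); print(np.percentile(x[k],[1,99]))
P,C=cloud('wst'); Cf=C.astype(int)
k=(abs(P[:,0]-.464)<.05)&(abs(P[:,1]-.026)<.06)&(P[:,2]>.116)&(P[:,2]<.14)
q=P[k]
ij=((q[:,:2]-[.4,-.05])/.0015).astype(int); g=np.zeros((100,110),np.uint8); g[ij[:,0],ij[:,1]]=1
nn,l,st,cc=cv2.connectedComponentsWithStats(cv2.morphologyEx(g,cv2.MORPH_CLOSE,np.ones((2,2))),connectivity=4); print(st[1:6])
i0=l[tuple((([.464,.026]-np.array([.4,-.05]))/.0015).astype(int))]
q=q[l[ij[:,0],ij[:,1]]==i0]; print(len(q),cv2.minAreaRect(q[:,:2].astype(np.float32)), q[:,2].max())
# ridge fit: top points
c=q[:,:2].mean(0)
from scipy.optimize import least_squares
def res(p):
    u=np.array([np.cos(p[2]),np.sin(p[2])]); l=(q[:,:2]-p[:2])@np.array([u[1],-u[0]]); return np.hypot(l,q[:,2]-p[3])-.0165
r=least_squares(lambda p:np.r_[res(p),((p[:2]-c)@[np.cos(p[2]),np.sin(p[2])])],[*c,np.radians(122),.1135],loss='soft_l1',f_scale=.001); p=r.x
u=np.array([np.cos(p[2]),np.sin(p[2])]); t=(q[:,:2]-p[:2])@u
print(p,np.degrees(p[2]),np.percentile(t,[0,.5,99.5,100]),np.std(res(p)))
E
```

```text
-0.086 [0, 0] [0, 0] [0, 0]
-0.082 [0.1449 0.1468] [0, 0] [0, 0]
-0.078 [0.1454 0.1471] [0, 0] [0, 0]
-0.074 [0.1458 0.1476] [0.0878 0.0937] [0, 0]
-0.070 [0.1455 0.1476] [0.0881 0.0932] [0, 0]
-0.066 [0.1456 0.147 ] [0.0877 0.093 ] [0, 0]
-0.062 [0.1454 0.1473] [0.088  0.0944] [0, 0]
-0.058 [0.0951 0.1472] [0.0884 0.0939] [0, 0]
-0.054 [0.1099 0.147 ] [0.089  0.0947] [0, 0]
-0.050 [0.0956 0.1472] [0.0872 0.0942] [0.0914 0.0934]
-0.046 [0.0943 0.1464] [0.0892 0.0929] [0.0913 0.0938]
-0.042 [0.0942 0.1171] [0.0883 0.0944] [0.0915 0.0945]
-0.038 [0.0936 0.096 ] [0.0872 0.0939] [0.0926 0.0939]
-0.034 [0.0938 0.0991] [0.0882 0.0935] [0.0927 0.0946]
-0.030 [0.0985 0.1002] [0.0881 0.0938] [0.0921 0.0939]
-0.026 [0.0942 0.1001] [0.0881 0.0941] [0.0901 0.0939]
-0.022 [0.0938 0.0959] [0.0872 0.0944] [0.0918 0.0945]
-0.018 [0.0939 0.0957] [0.0882 0.0935] [0.093  0.0944]
-0.014 [0.0937 0.0957] [0.087  0.0941] [0.092  0.0941]
-0.010 [0.094  0.0958] [0.0885 0.0943] [0.0907 0.0939]
-0.006 [0.0941 0.0961] [0.0885 0.0938] [0.0919 0.4307]
-0.002 [0.0941 0.0959] [0.0869 0.0936] [0.0927 0.4332]
0.002 [
[... 520 characters left out ...]
2  0.0945]
0.042 [0.1199 0.1223] [0.0889 0.0935] [0.0926 0.0942]
0.046 [0.093  0.1212] [0.0878 0.094 ] [0.0907 0.0943]
0.050 [0.0926 0.0945] [0.0883 0.0938] [0.0911 0.0944]
0.054 [0.0863 0.0936] [0.046  0.0926] [0.0856 0.0927]
0.058 [-0.0016  0.085 ] [-0.0013  0.0775] [0.0141 0.0382]
0.062 [-0.0015  0.0001] [-0.0023 -0.0001] [0.0136 0.0171]
0.066 [-0.0023 -0.0003] [-0.0015  0.0004] [0.0139 0.0168]
[-0.0247  0.0244]
[-0.0317  0.0312]
[[  19   20   73   57 1532]]
1839 ((0.4725327491760254, 0.03119463101029396), (0.08298288285732269, 0.1071537658572197), 1.965382695198059) 0.13188739008410344
[0.4673 0.025  2.2086 0.1129] 126.54218143427693 [-0.0636 -0.0609  0.0444  0.0463] 0.008857667982902712
```

```bash
python3 - <<'E'
from cloud import *
from scipy.optimize import least_squares
P,C=cloud('wst'); Cf=C.astype(int)
k=(abs(P[:,0]-.464)<.05)&(abs(P[:,1]-.026)<.06)&(P[:,2]>.112)&(P[:,2]<.14)&(Cf.max(1)-Cf.min(1)<30)
q=P[k]; c=np.median(q[:,:2],0)
k=np.linalg.norm(q[:,:2]-c,axis=1)<.055; q=q[k]
def res(p):
    u=np.array([np.cos(p[2]),np.sin(p[2])]); l=(q[:,:2]-p[:2])@np.array([u[1],-u[0]]); return np.hypot(l,q[:,2]-p[3])-.0165
r=least_squares(lambda p:np.r_[res(p),((p[:2]-c)@[np.cos(p[2]),np.sin(p[2])])],[*c,np.radians(122),.1135],loss='soft_l1',f_scale=.001); p=r.x
u=np.array([np.cos(p[2]),np.sin(p[2])]); t=(q[:,:2]-p[:2])@u
print(len(q),p,np.degrees(p[2]),np.percentile(t,[0,.5,2,98,99.5,100]),np.median(abs(res(p))),p[:2]+u*(np.percentile(t,.5)+np.percentile(t,99.5))/2)
E
```

```text
1820 [0.46484451 0.0277936  2.2070401  0.11290264] 126.45408321192731 [-0.05491339 -0.04726787 -0.04562454  0.04062031  0.04182642  0.04284014] 0.0004021578149813309 [0.46646111 0.02560523]
```

```bash
python3 - <<'E'
from cloud import *
P,C=cloud('wst'); th=np.radians(126.3); u=np.array([np.cos(th),np.sin(th)]); n=np.array([u[1],-u[0]])
c=np.array([.4652,.0267]); t=(P[:,:2]-c)@u; l=(P[:,:2]-c)@n
for t0 in [-.012,-.004,.003,.012]:
    print(t0,[int(1e3*np.percentile(P[k,2],95)) if (k:=(abs(t-t0)<.004)&(abs(l-l0)<.003)).sum()>2 else None for l0 in np.arange(-.066,.067,.006)])
for z,p,y in [(.0965,[*(c+.003*u)],126.3)]:
    q=robot.inverse_kinematics([*p,z],[180,0,y]); print(q)
a=np.radians(81.27)
for th in (0,18,20):
    Rm=R.from_rotvec(np.radians(th)*np.array([np.sin(a),-np.cos(a),0]))*R.from_euler('xyz',[180,0,81.27],degrees=True)
    print(Rm.as_euler('xyz',degrees=True), robot.inverse_kinematics([.4663,.353,.11],Rm.as_euler('xyz',degrees=True)))
E
```

```text
-0.012 [0, 0, 0, 0, 0, 0, 0, 92, 117, 126, 129, 130, 129, 126, 119, 92, 51, 77, 113, 118, None, None, None]
-0.004 [0, 0, 0, 0, 0, 0, 0, 92, 115, 126, 129, 130, 129, 127, 117, 92, 0, 411, 438, 119, 441, 441, None]
0.003 [432, 438, 411, 0, 0, 0, 0, 92, 117, 126, 129, 130, 129, 127, 120, 91, 180, 440, 438, 437, 441, 441, None]
0.012 [437, 437, 439, 447, 0, 0, 0, 91, 115, 126, 129, 130, 130, 126, 119, 92, 450, 422, 435, 437, 451, 439, None]
[-30.53078375  16.53682883  29.83603539 111.39102834 -10.00688014
  54.58176639  40.41077581]
[180.     0.    81.27] [-51.22953251  27.64350919  17.49140921  91.44605539  -9.06136009
  62.30724514 -40.12302505]
[180.   -18.    81.27] [-45.08046785  20.89374317  18.84479546 104.59001068 -28.72789437
  48.05443176 -18.71252266]
[180.   -20.    81.27] [-44.0637262   20.43661332  18.75942652 105.92506463 -31.65331119
  46.94244926 -15.43617515]
```

```bash
python3 - <<'E'
from h import *
np.set_printoptions(precision=4,suppress=True)
th=np.radians(126.3); u=np.array([np.cos(th),np.sin(th)]); g=np.array([.4652,.0267])+.005*u; o=[180,0,126.3]
robot.gripper_to(.48,force=40)
robot.move_to([*g,.17],o)
b=robot.line_to([*g,.0965],velocity=.06,f_stop=6); s=robot.sense(); print(b,s['tool_pos'],s['contact_force'],s['time_s'])
if not b:
    robot.gripper_to(0,force=30); s=robot.sense(); print(s['finger_gap'],s['gripper_force'],s['contact_force'],s['torque'],s['tool_pos'])
    s,img,d=snap('wrist'); save('grip',img)
E
```

```text
False [0.4627 0.0308 0.0969] [-1.1811  0.1167 -0.4414] 6.7083
0.37636623169520445 29.77982372045517 [-4.1117 -1.6469  5.5785] [-0.4467  0.8015  0.0413] [0.4614 0.0299 0.097 ]
```

```bash
python3 - <<'E'
from h import *
np.set_printoptions(precision=4,suppress=True)
robot.gripper_to(0,force=100)
s=robot.sense(); p=s['tool_pos']; print(s['contact_force'],p)
robot.line_to([p[0],p[1],.25],velocity=.12); s=robot.sense(); print(s['finger_gap'],s['gripper_force'],s['contact_force'],s['torque'],s['tool_pos'],s['eef_rot'])
s,img,d=snap('wrist'); save('held',img); np.savez('pics/held.npz',d=d,pos=s['tool_pos'],rot=s['eef_rot'],img=img)
print(robot.sense()['time_s'])
from cloud import *
P,C=cloud('held'); Rm=R.from_euler('xyz',s['eef_rot'],degrees=True).as_matrix(); L=(P-s['tool_pos'])@Rm
k=(abs(L[:,0])<.07)&(abs(L[:,1])<.012)&(L[:,2]<.03)&(L[:,2]>-.05); q=L[k]; print(len(q))
for x0 in np.arange(-.066,.066,.004):
    kk=abs(q[:,0]-x0)<.002
    if kk.sum()>3: print('%.3f %d'%(x0,kk.sum()),np.median(q[kk][:,1]),np.percentile(q[kk][:,2],[10,50]))
for x0 in (-.03,.03):
    kk=(abs(L[:,0]-x0)<.005)&(abs(L[:,1])<.03)&(L[:,2]<.0)&(L[:,2]>-.05); print('lateral',x0,np.percentile(L[kk,1],[2,50,98]))
E
```

```text
[-3.6262 -1.5073  8.0513] [0.4615 0.0299 0.0973]
0.3588033509307257 99.00371432304382 [ 0.3623  0.175  -2.6834] [ 0.0554 -0.0766 -0.0082] [0.4609 0.0299 0.2492] [-179.9052   -0.0452  126.3001]
8.6917
9499
-0.034 140 -0.00038509165830774973 [-0.032  -0.0299]
-0.030 378 -0.00015438656386490088 [-0.0323 -0.0311]
-0.026 378 0.00028857892259336233 [-0.0323 -0.031 ]
-0.022 410 -0.00012904237892914254 [-0.0322 -0.0309]
-0.018 412 0.00029764618128666606 [-0.0322 -0.031 ]
-0.014 416 -0.0003323877587009349 [-0.0322 -0.0308]
-0.010 432 0.0003070343052737972 [-0.0321 -0.0308]
-0.006 434 0.00031520096686154587 [-0.0322 -0.0308]
-0.002 459 -9.665402571502165e-05 [-0.0322 -0.0309]
0.002 470 0.0003243843327832513 [-0.0322 -0.0309]
0.006 478 0.0003303190170532863 [-0.0322 -0.0309]
0.010 493 -7.017019967550486e-05 [-0.0323 -0.0309]
0.014 505 0.0007379076773618968 [-0.0323 -0.0308]
0.018 516 -4.4975853018640026e-05 [-0.0323 -0.031 ]
0.022 556 -3.592423131513865e-05 [-0.0323 -0.0308]
0.026 544 0.00035852984509315004 [-0.0324 -0.0309]
0.030 577 -1.463442894417784e-05 [-0.0323 -0.0309]
0.034 637 -7.941912489935572e-06 [-0.0321 -0.0306]
0.038 1264 0.0003443484712793339 [-0.029  -0.0201]
lateral -0.03 [-0.0148  0.0007  0.0163]
lateral 0.03 [-0.0144  0.0011  0.0164]
```

View pics/held.png

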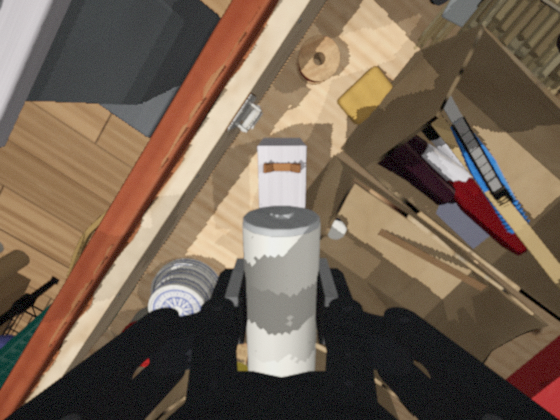

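```bash
cat > ch.py <<'E'
from h import *
np.set_printoptions(precision=4,suppress=True)
PSI=81.27; a=np.array([np.cos(np.radians(PSI)),np.sin(np.radians(PSI)),0]); n=np.array([a[1],-a[0],0]); Zv=np.array([0,0,1.])
O=np.array([.4663,.3530,0])-.0015*a-.001*n
FX,FZ=.051,.016
def pose(th,Fy,Fz,x=0.):
    t=np.radians(th); d=np.cos(t)*a+np.sin(t)*Zv; w=-np.sin(t)*a+np.cos(t)*Zv
    return O+x*n+Fy*a+Fz*Zv+FX*d-FZ*w,[180,-th,PSI]
def state():
    s=robot.sense(); Rm=R.from_euler('xyz',s['eef_rot'],degrees=True).as_matrix()
    F=np.array(s['tool_pos'])+Rm@[-FX,0,-FZ]-O; d=Rm[:,0]; f=s['contact_force']
    return 'F xyz mm [%.1f %.1f %.1f] th %.1f yaw %.1f f x,y,z [%.1f %.1f %.1f] gap %.3f t %.2f'%(1e3*F@n,1e3*F@a,1e3*F[2],np.degrees(np.arcsin(d[2])),np.degrees(np.arctan2(d[1],d[0])),f@n,f@a,f[2],s['finger_gap'],s['time_s'])
def go(th,Fy,Fz,v=.1,f=None,x=0.):
    p,o=pose(th,Fy,Fz,x); r=robot.line_to(p,o,velocity=v,f_stop=f); print(r,state()); return r
E
python3 - <<'E'
from ch import *
p,o=pose(20,-.030,.20); robot.move_to(p,o); print(state())
go(20,-.030,.145,v=.1)
s,img,d=snap('wrist'); save('pre',img); np.savez('pics/pre.npz',d=d,pos=s['tool_pos'],rot=s['eef_rot'],img=img)
E
```

```text
F xyz mm [1.0 -31.3 200.0] th 19.9 yaw 81.2 f x,y,z [-0.3 0.0 -2.7] gap 0.354 t 9.98
False F xyz mm [0.6 -29.8 145.5] th 20.0 yaw 81.3 f x,y,z [1.1 -0.1 -1.8] gap 0.355 t 10.68
```

View pics/pre.png

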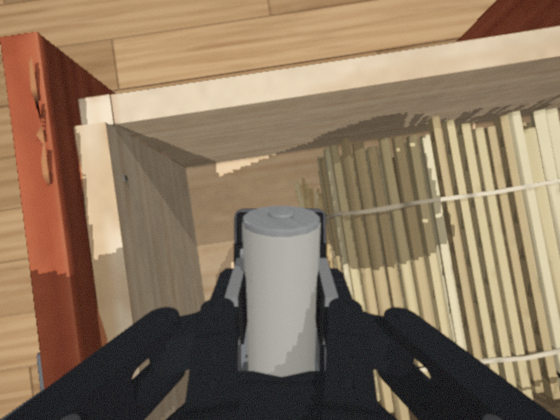

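The picture shows the cell (columns 245–319) centred over the charger's far end (237–327). Next I descend and insert.

```bash
python3 - <<'E'
from ch import *
if not go(20,-.030,.119,v=.05,f=7):
    r=go(20,-.060,.119,v=.025,f=11)
E
```

```text
True F xyz mm [0.4 -29.7 125.6] th 20.1 yaw 81.2 f x,y,z [-0.9 -2.2 5.3] gap 0.355 t 11.17
```

```bash
python3 - <<'E'
from ch import *
go(20,-.030,.1283,v=.05)
if not go(20,-.043,.1232,v=.04,f=6):
    go(20,-.045,.1195,v=.03,f=8)
    go(20,-.060,.1195,v=.02,f=11)
E
```

```text
False F xyz mm [-0.3 -30.2 127.7] th 20.0 yaw 81.3 f x,y,z [-1.1 0.2 -3.5] gap 0.357 t 11.42
False F xyz mm [-0.1 -42.6 123.3] th 20.0 yaw 81.3 f x,y,z [0.7 3.0 -1.9] gap 0.360 t 11.92
False F xyz mm [0.3 -44.2 119.8] th 20.1 yaw 81.3 f x,y,z [-0.2 3.0 -1.0] gap 0.355 t 12.21
True F xyz mm [-0.2 -49.5 121.8] th 20.7 yaw 81.4 f x,y,z [1.7 6.4 -1.3] gap 0.354 t 12.81
```

```bash
python3 - <<'E'
from ch import *
robot.pause(.2); print(state())
go(20,-.0490,.1195,v=.02,f=12); robot.pause(.2); print(state())
go(20,-.060,.1195,v=.01,f=12); robot.pause(.2); print(state())
E
```

```text
F xyz mm [-0.2 -49.0 121.8] th 20.7 yaw 81.5 f x,y,z [1.5 6.5 -1.5] gap 0.359 t 13.01
False F xyz mm [0.4 -47.5 120.4] th 20.1 yaw 81.3 f x,y,z [0.3 4.7 1.6] gap 0.357 t 13.28
F xyz mm [0.4 -47.8 120.4] th 20.1 yaw 81.3 f x,y,z [-0.1 4.9 0.6] gap 0.359 t 13.48
True F xyz mm [-0.1 -49.8 122.6] th 20.8 yaw 81.5 f x,y,z [1.6 6.6 -0.6] gap 0.359 t 14.50
F xyz mm [-0.1 -49.3 122.6] th 20.8 yaw 81.6 f x,y,z [0.6 6.4 0.2] gap 0.359 t 14.70
```

```bash
python3 - <<'E'
from ch import *
for th in (19,17,15,13,11):
    Fy=-.0505+.008*np.tan(np.radians(th))+.0003-.0022
    if go(th,Fy,.1165,v=.03,f=18): break
robot.pause(.2); print(state())
E
```

```text
False F xyz mm [0.3 -47.9 117.3] th 19.1 yaw 81.3 f x,y,z [-0.3 5.9 -0.2] gap 0.356 t 15.09
False F xyz mm [-0.2 -47.9 117.2] th 17.1 yaw 81.4 f x,y,z [-0.7 5.0 0.4] gap 0.357 t 15.34
False F xyz mm [-0.5 -48.1 117.0] th 15.1 yaw 81.4 f x,y,z [-0.7 5.2 0.5] gap 0.357 t 15.59
False F xyz mm [-0.1 -48.0 117.2] th 13.2 yaw 81.4 f x,y,z [-0.8 5.9 -0.6] gap 0.354 t 15.84
False F xyz mm [-0.3 -48.4 117.0] th 11.2 yaw 81.3 f x,y,z [0.4 7.1 -0.2] gap 0.356 t 16.09
F xyz mm [-0.3 -48.5 117.0] th 11.2 yaw 81.3 f x,y,z [0.2 7.5 -1.2] gap 0.350 t 16.29
```

```bash
cat > chk.py <<'E'
from ch import *
import cloud as cl
def chk(name):
    s,img,d=snap('wrist'); save(name,img); np.savez('pics/%s.npz'%name,d=d,pos=s['tool_pos'],rot=s['eef_rot'],img=img)
    P,C=cl.cloud(name); D=P-O; y=D@a; x=D@n; z=D[:,2]
    k=(abs(x)<.006)&(y>-.03)&(y<.06)&(z>.08)&(z<.2)
    for y0 in np.arange(-.03,.06,.006):
        kk=k&(abs(y-y0)<.003)
        if kk.sum()>4: print('y %.0f n %d z90 %.1f'%(y0*1e3,kk.sum(),1e3*np.percentile(z[kk],85)),end=' | ')
    print()
E
python3 - <<'E'
from chk import *
chk('t11')
E
```

```text
y -30 n 158 z90 137.6 | y -24 n 303 z90 138.7 | y -18 n 336 z90 139.7 | y -12 n 335 z90 140.9 | y -6 n 354 z90 142.1 | y -0 n 2523 z90 197.4 | y 6 n 378 z90 144.3 | y 12 n 401 z90 145.7 | y 18 n 421 z90 146.8 | y 24 n 438 z90 148.0 | y 30 n 468 z90 149.1 | y 36 n 590 z90 148.6 | y 42 n 434 z90 134.6 | y 48 n 368 z90 121.9 | y 54 n 242 z90 94.3 |
```

View pics/t11.png

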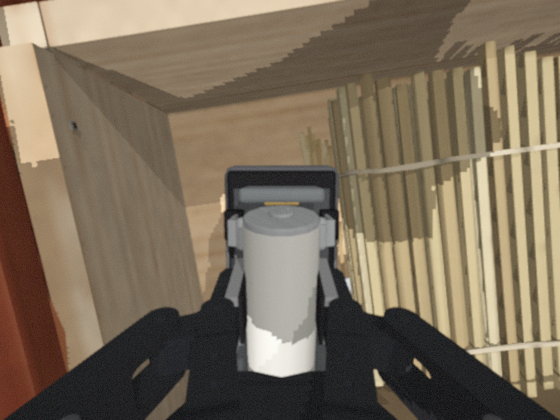

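Wall bar at row 193, clips at columns 235 and 328, and the cell is centred at 282 in front of the wall at the right tilt. I continue down.

```bash
python3 - <<'E'
from chk import *
for th in (9,7,5,3,1.5,0):
    Fy=-.0505+.008*np.tan(np.radians(th))+.0003-.0022
    if go(th,Fy,.1165,v=.025,f=25): break
robot.pause(.2); print(state()); chk('t0')
E
```

```text
False F xyz mm [-0.3 -48.7 116.9] th 9.2 yaw 81.4 f x,y,z [-0.3 6.8 -1.2] gap 0.355 t 16.59
False F xyz mm [-0.2 -48.9 116.6] th 7.2 yaw 81.4 f x,y,z [-0.2 6.3 -0.9] gap 0.357 t 16.84
False F xyz mm [-0.3 -49.3 116.3] th 5.1 yaw 81.4 f x,y,z [0.5 7.5 -2.4] gap 0.358 t 17.09
False F xyz mm [-0.4 -49.5 116.1] th 3.1 yaw 81.4 f x,y,z [-0.1 7.7 -3.6] gap 0.352 t 17.34
False F xyz mm [-0.3 -50.0 116.1] th 1.6 yaw 81.4 f x,y,z [-0.3 7.0 -2.5] gap 0.356 t 17.59
False F xyz mm [-0.2 -50.5 116.4] th 0.2 yaw 81.4 f x,y,z [-0.8 6.7 -1.5] gap 0.354 t 17.84
F xyz mm [-0.2 -50.5 116.4] th 0.2 yaw 81.3 f x,y,z [0.7 6.0 -2.2] gap 0.354 t 18.04
y -30 n 142 z90 132.9 | y -24 n 309 z90 132.9 | y -18 n 315 z90 132.9 | y -12 n 335 z90 132.8 | y -6 n 346 z90 132.8 | y -0 n 362 z90 132.8 | y 6 n 359 z90 132.9 | y 12 n 2532 z90 186.3 | y 18 n 413 z90 132.9 | y 24 n 430 z90 133.0 | y 30 n 442 z90 133.0 | y 36 n 767 z90 132.4 | y 42 n 369 z90 121.6 | y 48 n 780 z90 121.6 | y 54 n 322 z90 94.2 |
```

It is level, with its top at 133 mm, which is home. Next I ease it onto the wall, release, and press the top gently.

```bash
python3 - <<'E'
from chk import *
go(0,-.0490,.1160,v=.02,f=15); go(0,-.0470,.1160,v=.02,f=15)
robot.gripper_to(.7); print(state())
robot.pause(.1); s=robot.sense(); p=np.array(s['tool_pos'])
robot.line_to(p+[0,0,.09],velocity=.08,f_stop=8); print(state())
chk('rel')
robot.gripper_to(0,force=20)
q=O+.012*a; robot.line_to([q[0],q[1],.165],[180,0,PSI],velocity=.1)
print(robot.line_to([q[0],q[1],.122],velocity=.02,f_stop=18),state(),robot.sense()['tool_pos'])
robot.line_to([q[0],q[1],.25],velocity=.12)
robot.gripper_to(1.0)
chk('fin')
for r in robot.tip_of('button_end','wrist')[:1]+robot.tip_of('cell','wrist')[:1]: print(r)
print(state())
E
```

```text
False F xyz mm [-0.1 -49.3 116.4] th 0.0 yaw 81.2 f x,y,z [-1.4 1.9 5.2] gap 0.357 t 18.42
False F xyz mm [-0.0 -49.0 116.6] th -0.2 yaw 81.2 f x,y,z [-3.1 -1.0 6.8] gap 0.356 t 18.67
F xyz mm [0.2 -47.6 115.7] th -0.1 yaw 81.2 f x,y,z [0.0 0.3 -0.5] gap 0.700 t 19.06
F xyz mm [-0.3 -47.6 205.1] th -0.1 yaw 81.3 f x,y,z [0.5 0.1 -0.1] gap 0.700 t 20.43
y -30 n 59 z90 132.8 | y -24 n 123 z90 132.9 | y -18 n 131 z90 132.8 | y -12 n 139 z90 132.9 | y -6 n 142 z90 132.8 | y -0 n 148 z90 132.9 | y 6 n 147 z90 133.0 | y 12 n 150 z90 133.1 | y 18 n 158 z90 132.9 | y 24 n 154 z90 133.0 | y 30 n 161 z90 132.9 | y 36 n 168 z90 132.9 | y 42 n 212 z90 126.3 | y 48 n 253 z90 121.7 | y 54 n 128 z90 94.0 | 
True F xyz mm [0.5 -39.0 148.9] th 0.1 yaw 81.3 f x,y,z [-0.2 -0.7 5.6] gap 0.000 t 23.03 [0.4674 0.3635 0.1329]
y -30 n 38 z90 132.7 | y -24 n 80 z90 132.9 | y -18 n 79 z90 132.8 | y -12 n 88 z90 132.6 | y -6 n 90 z90 132.9 | y -0 n 88 z90 132.9 | y 6 n 93 z90 132.7 | y 12 n 90 z90 132.8 | y 18 n 94 z90 132.8 | y 24 n 96 z90 132.7 | y 30 n 99 z90 132.7 | y 36 n 99 z90 132.5 | y 42 n 124 z90 127.6 | y 48 n 163 z90 121.6 | y 54 n 78 z90 94.3 | 
{'point': [281.0, 165.5], 'p': 0.69}
{'point': [279.7, 217.4], 'p': 0.6}
F xyz mm [0.0 -39.0 266.0] th -0.0 yaw 81.3 f x,y,z [-0.7 -0.3 -0.4] gap 1.001 t 25.10
```

```bash
python3 -c "
from station import robot
print(robot.close_job())"
```

```text
the job is handed in; nothing more can be done
None
```

The cell is seated level in the charger (top at about 133 mm along its whole length, button end at the brass wall), the gripper is released and clear, and I handed the job in after about 25 s; no verdict came back.

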